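# Start a gearcase filler plug backward, then screw it home

## Robot

A 6-joint arm with a two-finger parallel gripper is mounted at the origin on the work surface. World frame = base frame: x ahead of the robot, y to its left, z up, the work surface at z = 0. Lengths are in m, angles in degrees, forces in N, time in s.
With the tool pointing down it reaches from about 0.325 to 0.775 m from the base axis. Payload 5.5 kg.
Tool frame: the origin (TCP) lies at the very end of the fingers, on their centre line; the grasp point (between the pads) lies arm.grasp_offset behind it (arm.grasp_offset is the distance from the TCP to the grasp point, in m); z points along the fingers, y is the line along which they close (so a half turn about z gives the same grasp; the last joint's range is limited). The gripper opens to 85 mm and grips with 20 to 120 N. Pads are 22 mm wide; open, the fingers measure 114 mm over their backs; the gripper's body (76 mm by 85 mm) begins 54 mm behind the grasp point. The pads swing forward as they close: fully open they stand 13 mm farther back than shut.
Start: joints at [-71.774, 5.22, 70.514, -0, 104.267, -3.249], TCP at [0.22, -0.558, 0.231] pointing down, gripper open.
Joint ranges: [-164.24, 164.24], [-49.07, 125.15], [9.68, 141.18], [-86.29, 266.29], [3.28, 154.24], [-151.56, 151.56]. Speed limits (degrees/s): [147.25, 147.25, 172.46, 180, 180, 180].

## Interface

Orientations are given as [roll, pitch, yaw] about the fixed x, y, z axes, in that order (R = Rz(yaw) Ry(pitch) Rx(roll)).
In Python, from bench import arm gives the robot as it stands. The module is installed in compiled form; this text tells all that it offers.
- The arm moves only by the shell command python3 -m jog 'ROWS' [OPENING]. ROWS is a JSON object of lists of equal length, an entry for each row: "translation": the shift along the tool's x, y, z in units of 25 mm (1.0 is 25 mm), a list of three; "rotation": the turn, a rotation vector about the tool's x, y, z in units of 5 degrees (1.0 is 5 degrees), a list of three. In form: {"translation": [[dx, dy, dz], ...], "rotation": [[wx, wy, wz], ...]}. A call has 1 to 5 rows; each row is the pose to reach, as a shift and turn from the pose commanded when the call began, along the tool's axes at that moment; what a row does not reach only later rows make up. A row lasts 1/12 s, in which the tool goes at most 41.7 mm and 7.16 degrees, less where a joint would pass 70% of its speed; a pose out of reach is approached as far as the arm can. A call with a gripper value outside its range is refused whole. OPENING is the opening, from 0 (shut) to 1 (fully open), set as the call begins (- or left out, the last holds). The fingers move at their own pace and stop on an object; the grip force is fixed at half the most. Time passes only in rows, so rows that repeat a pose let the fingers close. It gives the time, the measured TCP pose, the force, the opening and the grip force at its end, in the units of the state.
- arm.read_state(): the state, without advancing time (a new reading comes with each control period).
- arm.camera(name): name is "scene" or "top"; returns the picture (480x640x3 uint8, red, green, blue); there is no depth.
- arm.camera_model(name): a dict with "fx", "fy", "cx", "cy" (pixels), "k1" (the pictures are not rectified: a ray, as slopes to the right and down, at radius r is drawn at 1 + k1 r^2 times it, then the intrinsics apply), "R" (3x3) and "t" (3): a world point X has camera coordinates R X + t. Camera axes: x right, y down, z forward; pixel columns grow to the right and rows downward; lengths in m; the calibration is good to about 2 mm. A picture is of the moment at which its call begins. camera_model takes no time and is no camera call.
- arm.finish_job(): hands the job in; it is judged then, once.
Trained networks look in the newest picture that a camera, given by its name, has taken for a name from the list of things; names that differ only in an ending like _2 or _b are one class to them, and where a whole thing is asked for, a point or a joint stands for the part that bears it (a point fixed in the world has none). Each returns a list of dicts, best first, with "p" (0 to 1); they miss things now and then, are a little off and sometimes report something else, mostly with a low value. They report only what shows in the picture. A call takes as long as a camera call. They do not tell look-alikes from the thing itself.
- arm.search_frame(camera, target): "position" ([x, y, z] in m, in world coordinates, good to about 4 mm: the middle of the surface that is visible of it).
- arm.cut_out(camera, target): "mask" (480x640 bool, what is visible of it).
The state is a dict: "time_s": time; "q": joint angles; "dq": joint speeds; "joint_torque": joint torques, N m; "eef_pos": TCP position; "tcp_rot": TCP orientation; "contact_force": force on the tool from outside, world axes, zero at the start; "torque": the same for the moment, N m; "finger_gap": finger opening in m; "grip_force": force on a finger pad.
Only numpy, scipy, OpenCV 4.12 (cv2) and the standard library are available. Lean on these libraries where they do the work, as an engineer would, in place of code of your own. Each camera call takes 0.05 s, during which the arm holds its last target. There are 200 camera calls.

## Task

On the bench stands an aluminium gearcase with two winged filler plugs; one is screwed home, the other still stands proud on the lip of its thread. Take the proud plug by its wing and, without lifting it out, turn it backward (anticlockwise seen from above) until it drops into the thread start, then turn it forward (clockwise) until it is screwed fully home, and let go. Leave the plug that is already home and the loose things lying around alone.

Things in the scene. Friction and masses are not known exactly. Their poses are not given: they have to be found in the camera images.
- plug: The proud dark steel plug, in either boss. Origin on its axis, level with its lugs, 79 mm above the bench at first; z up; x along lugs and wing, at first 45 to 75 deg clockwise (from above) of the gearcase's x. Half a turn looks the same. Lugs: 8 mm round cross bar, 48 mm tip to tip. Shank 28 mm, neck 14 mm wide. Wing on top: 32 mm long (x), 10 mm thick, 30 to 60 mm above the origin. 0.2 kg, turns easily.
- home_plug: An identical plug in the other boss, already home: origin (level with its lugs) 59 mm above the bench, x about 73 degrees clockwise of the gearcase's x. It must stay so.
- gearcase: Fixed aluminium gearcase, 110 (x) by 250 (y) by 50 mm high, origin at the centre of its underside, z up, yaw varies. Two round bosses 54 mm across on top; in each, two opposite gaps in the lip, in line with the gearcase's x, are the thread starts. With the plug's x within about 10 deg of this x its lugs fall 14 mm through the gaps; just past that a wall stops backward turning.
- boss_left (a point): Centre of one boss at lip height, 75 mm above the bench, 60 mm from the gearcase's origin along its +y. Thread, from the gap clockwise: the plug's origin is at 65 mm, level for 15 degrees, then sinks 6 mm evenly over 57 degrees, then is level at 59 mm (home) up to a firm stop at about 76 degrees. About 1 mm of play.
- boss_right (a point): Centre of the other, identical boss, 60 mm along the gearcase's -y, at lip height. On top of each lip stops rise to 81 mm above the bench: they block a plug that still lies on the lip from turning clockwise beyond about 85 degrees from the gaps, so it cannot be screwed in without turning it back first.
- flange: Bystander: dark steel flange ring, 60 mm outside, 18 mm high, with two ears; origin at the centre of its underside.
- spanner: Bystander: steel spanner 150 mm long lying on the bench along its x.
- crank: Bystander: flat steel crank arm 100 by 22 by 12 mm with an upright wooden knob, 42 mm high in all; origin at the centre of its underside.
Not all that is in view belongs to the job. Leave any green look-alike of the plug alone. What is shaped like the home_plug but yellow is not meant.

How it is judged (in metres and radians):
On the way:
1. the proud plug has been turned back and has dropped into the thread start (z of plug in the frame of gearcase below 0.069 m and angle between the x axis of plug and the x axis of gearcase, either way round below 0.42 rad), for 0.1 s.
At the end, for the whole second after the job is handed in: Both plugs are home in their bosses: origin 56 to 62 mm above the gearcase's underside, turned at least 57 degrees clockwise from the thread start; the driven plug upright within 7 degrees, at rest and released (z of plug in the frame of gearcase between 0.056 and 0.062 m and angle between the x axis of each of plug, home_plug and the x axis of gearcase, either way round above 1 rad and angle between plug's own z axis and vertical below 0.12 rad and linear speed of plug below 0.02 m/s and z of home_plug in the frame of gearcase below 0.062 m); the robot touches nothing.
It fails at once if the proud plug is lifted more than 8 mm off the lip (z of plug in the frame of gearcase above 0.087 m).
It fails at once if the plug that is already home is turned or raised (more than about 12 degrees or 6 mm) (distance of home_plug from where it was at the start of the episode above 0.006 m or angle between the x axis of home_plug and the x axis of gearcase, either way round below 1.05 rad).
It fails at once if the flange is pushed more than 25 mm (distance of flange from where it was at the start of the episode above 0.025 m).
It fails at once if the spanner is pushed more than 25 mm (distance of spanner from where it was at the start of the episode above 0.025 m).
It fails at once if the crank is pushed more than 25 mm (distance of crank from where it was at the start of the episode above 0.025 m).
It also fails if it takes over 42 s, if anything falls off the work surface, if the arm or the gripper's body presses on something with over 40 N, if the wrist force passes 120 N, or if a joint passes its speed limit or range.

## Working session

There is one attempt and no reset: what is moved stays moved. The work goes in short steps, Python scripts to look and compute and a shell command to move; the robot and the scene stay as the last step left them, time stands still between calls to the robot, and variables do not carry over. Pictures are saved under pics/ and viewed, at most 10 in all, crops included, and the job is handed in when it is done.

```bash
mkdir -p pics; cat > h.py <<'E'
import numpy as np, cv2
from bench import arm
def proj(cam,X):
    m=arm.camera_model(cam); c=np.array(m["R"])@np.array(X,float)+np.array(m["t"]); s=c[:2]/c[2]; s=s*(1+m["k1"]*(s@s))
    return np.array([m["fx"]*s[0]+m["cx"],m["fy"]*s[1]+m["cy"]])
def unproj(cam,uv,z):
    m=arm.camera_model(cam); d=np.array([(uv[0]-m["cx"])/m["fx"],(uv[1]-m["cy"])/m["fy"]]); s=d.copy()
    for _ in range(20): s=d/(1+m["k1"]*(s@s))
    R=np.array(m["R"]);t=np.array(m["t"]); o=-R.T@t; r=R.T@np.array([s[0],s[1],1]); return o+r*(z-o[2])/r[2]
def snap(cam,name,box=None,k=1):
    im=arm.camera(cam)[:,:,::-1].copy()
    if box: im=im[box[1]:box[3],box[0]:box[2]]
    cv2.imwrite("pics/"+name,cv2.resize(im,None,fx=k,fy=k,interpolation=cv2.INTER_CUBIC))
E
python3 - <<'E'
from h import *
snap("top","t1.png"); snap("scene","s1.png")
for c in("top","scene"):
  for n in("plug","home_plug","gearcase","flange","spanner","crank"):
    for r in arm.search_frame(c,n)[:4]: print(c,n,np.round(r["position"],3),round(r["p"],2),proj(c,r["position"]).round())
print(arm.grasp_offset,arm.read_state())
E
```

```text
top plug [ 0.409 -0.066  0.045] 0.94 [373. 347.]
top plug [ 0.534 -0.111  0.092] 0.82 [407. 261.]
top home_plug [ 0.674 -0.01   0.048] 0.83 [335. 173.]
top home_plug [0.538 0.008 0.116] 0.68 [325. 256.]
top gearcase [ 0.534 -0.047  0.049] 0.86 [360. 263.]
top flange [ 0.672 -0.111  0.009] 0.58 [395. 182.]
top spanner [0.532 0.155 0.009] 0.68 [230. 266.]
top crank [ 0.524 -0.258  0.014] 0.63 [488. 272.]
scene plug [ 0.544 -0.114  0.106] 0.94 [245. 227.]
scene plug [ 0.41  -0.075  0.051] 0.58 [256. 184.]
scene home_plug [ 0.683 -0.011  0.047] 0.61 [326. 299.]
scene home_plug [0.55  0.009 0.1  ] 0.57 [316. 215.]
scene gearcase [ 0.57  -0.06   0.051] 0.83 [282. 249.]
scene flange [ 0.681 -0.115  0.018] 0.79 [268. 320.]
scene spanner [0.534 0.153 0.008] 0.95 [384. 220.]
scene crank [ 0.534 -0.262  0.011] 0.7 [172. 270.]
0.0187 {'time_s': 0.7, 'q': array([-7.17752974e+01,  5.21842164e+00,  7.05114311e+01, -1.18176138e-03,
        1.04266973e+02, -3.24759553e+00]), 'dq': array([ 0.10237335,  0.05312201, -0.06018542,  0.00833969, -0.0575974 ,
        0.07335919]), 'joint_torque': array([-6.41260121e-04, -4.58309305e+01, -4.17991483e+01, -3.08387325e-05,
        4.28846788e-04,  7.40805177e-06]), 'eef_pos': array([ 0.21964077, -0.55837858,  0.23131252]), 'tcp_rot': array([1.79996896e+02, 1.32327177e-03, 2.14720068e+01]), 'contact_force': array([-0.6451161 ,  0.31665224, -0.13468175]), 'torque': array([-0.02800874, -0.01476676, -0.01237072]), 'grip_force': 0.0, 'finger_gap': 0.08556732053714504}
```

View pics/t1.png

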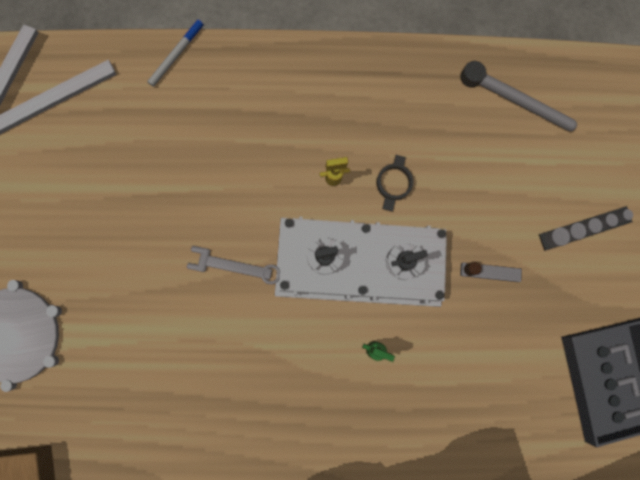

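View pics/s1.png

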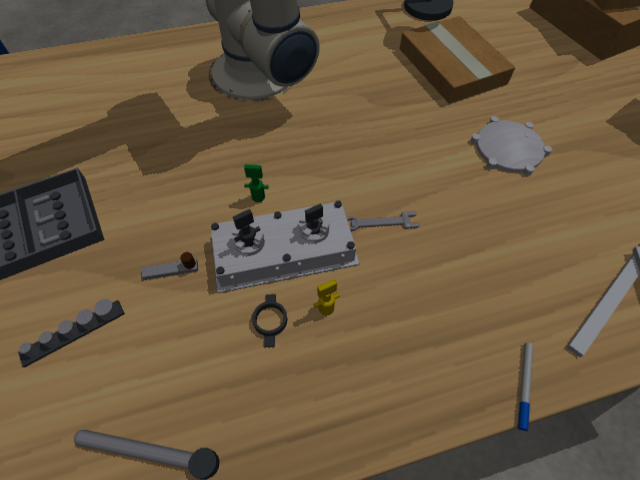

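```bash
python3 - <<'E'
from h import *
snap("top","t2.png",(270,205,460,315),4); snap("scene","s2.png",(200,185,370,295),4)
g=[unproj("top",p,.052) for p in((289,223),(441,233),(440,295),(285,285))]
print(np.round(g,4),np.mean(g,0))
for a,b in((0,1),(3,2)): d=g[a]-g[b]; print(np.degrees(np.arctan2(-d[0],d[1])),np.hypot(*d[:2]))
for a,b in((0,3),(1,2)): d=g[a]-g[b]; print(np.degrees(np.arctan2(d[1],d[0])))
E
```

```text
[[ 0.5948  0.0608  0.052 ]
 [ 0.5814 -0.1728  0.052 ]
 [ 0.4865 -0.1684  0.052 ]
 [ 0.5008  0.0656  0.052 ]] [ 0.54087775 -0.05368841  0.052     ]
-3.2718312397281673 0.23389963493457508
-3.4895737857427678 0.23444117268394352
-2.958928007435782
-2.6362679084487195
```

View pics/t2.png

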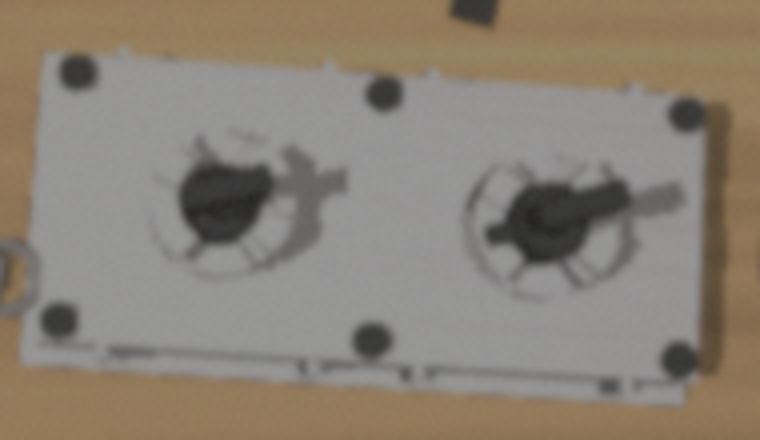

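View pics/s2.png

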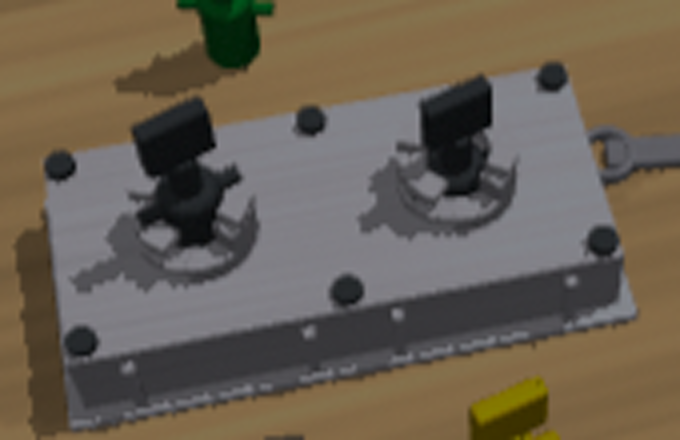

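The proud plug is in the right boss: in the top view its lug tip is near (394,264) and its wing end near (427,253). In the scene view the lug tips are near (237,239) and (260,229).

```bash
cat >> h.py <<'E'
def to(pos,yaw):
    s=arm.read_state(); th=np.radians(s["tcp_rot"][2]); d=np.array(pos)-s["eef_pos"]
    R=np.array([[np.cos(th),np.sin(th),0],[np.sin(th),-np.cos(th),0],[0,0,-1]])
    dy=(yaw-s["tcp_rot"][2]+180)%360-180
    print("t",s["time_s"],"trans",np.round(R.T@d/.025,2),"rz",round(-dy/5,2),"F",np.round(s["contact_force"],1),"M",np.round(s["torque"],2),"gap",round(s["finger_gap"],4),"tcp",np.round(s["eef_pos"],4),np.round(s["tcp_rot"],1))
E
python3 - <<'E'
from h import *
def yaw(d): return np.degrees(np.arctan2(d[1],d[0]))%180
a=unproj("scene",(237.5,238.7),.079);b=unproj("scene",(260,228.7),.079); print("lug scene",a,b,(a+b)/2,yaw(b-a))
a=unproj("scene",(200+135/4,185+125/4),.139);b=unproj("scene",(200+202/4,185+98/4),.139); print("wing scene",a,b,(a+b)/2,yaw(b-a))
a=unproj("top",(393.5,263.9),.079); b=unproj("top",(427.3,252.5),.137); print("top",a,b,yaw(b-a))
to((.5375,-.1136,.2),115)
E
```

```text
lug scene [ 0.54495963 -0.13146202  0.079     ] [ 0.53543505 -0.08961854  0.079     ] [ 0.54019734 -0.11054028  0.079     ] 102.82340036488627
wing scene [ 0.54046502 -0.1272196   0.139     ] [ 0.53471931 -0.09841064  0.139     ] [ 0.53759217 -0.11281512  0.139     ] 101.27917489832934
top [ 0.53097594 -0.09308065  0.079     ] [ 0.54145567 -0.12890319  0.137     ] 106.3066171226077
t 0.8 trans [ 18.34 -11.9    1.25] rz -18.7 F [ 0.5 -0.1 -0. ] M [ 0.01  0.01 -0.02] gap 0.0854 tcp [ 0.2197 -0.5584  0.2313] [180.    0.   21.5]
```

```bash
python3 -m jog '{"translation":[[1.3,-0.85,0],[2.6,-1.7,0],[3.9,-2.55,0.3],[5.2,-3.4,0.5],[6.5,-4.2,0.6]],"rotation":[[0,0,-1.2],[0,0,-2.4],[0,0,-3.6],[0,0,-4.8],[0,0,-6]]}' 1; python3 -c "
from h import *
to((.5375,-.1125,.2),105)"
```

```text
time_s: 1.22
eef_pos: [0.3329, -0.3994, 0.2156]
tcp_rot: [-180.0, -0.0, 51.7]
contact_force: [0.6, -0.2, 0.4]
finger_gap: 0.0853
grip_force: 0.0
t 1.2167 trans [14.08 -0.68  0.63] rz -10.65 F [ 0.6 -0.2  0.4] M [-0.01 -0.06 -0.01] gap 0.0853 tcp [ 0.3329 -0.3994  0.2156] [-180.    -0.    51.7]
```

```bash
python3 -m jog '{"translation":[[1.5,-0.1,0],[3,-0.1,0.1],[4.5,-0.2,0.2],[6,-0.3,0.3],[7.5,-0.4,0.4]],"rotation":[[0,0,-1.2],[0,0,-2.4],[0,0,-3.6],[0,0,-4.8],[0,0,-6]]}' 0.6; python3 -c "
from h import *
to((.5375,-.1125,.2),105)"
```

```text
time_s: 1.63
eef_pos: [0.4421, -0.2466, 0.2065]
tcp_rot: [180.0, 0.0, 81.8]
contact_force: [0.7, -0.0, -0.6]
finger_gap: 0.0512
grip_force: 0.0
t 1.6333 trans [5.85 3.01 0.26] rz -4.65 F [ 0.7 -0.  -0.6] M [ 0.01 -0.02  0.  ] gap 0.0512 tcp [ 0.4421 -0.2466  0.2065] [180.    0.   81.8]
```

```bash
python3 -m jog '{"translation":[[1.3,0.65,0],[2.7,1.4,0.1],[4.1,2.1,0.2],[5.4,2.8,0.25],[5.85,3.0,0.25]],"rotation":[[0,0,-1.2],[0,0,-2.4],[0,0,-3.6],[0,0,-4.6],[0,0,-4.6]]}' 0.6; python3 -c "
from h import *
snap('top','t3.png',(340,205,480,315),5); snap('scene','s3.png',(180,165,320,275),5)
to((.5375,-.1125,.104),105)"
```

```text
time_s: 2.05
eef_pos: [0.5391, -0.1106, 0.1993]
tcp_rot: [180.0, -0.1, 104.9]
contact_force: [-0.6, -0.2, -0.5]
finger_gap: 0.0514
grip_force: 0.0
t 2.15 trans [ 0.01 -0.02  3.82] rz -0.07 F [ 0.1 -0.1 -0.9] M [-0.01 -0.01 -0.01] gap 0.0515 tcp [ 0.538  -0.1127  0.1996] [-180.    -0.   104.6]
```

View pics/s3.png

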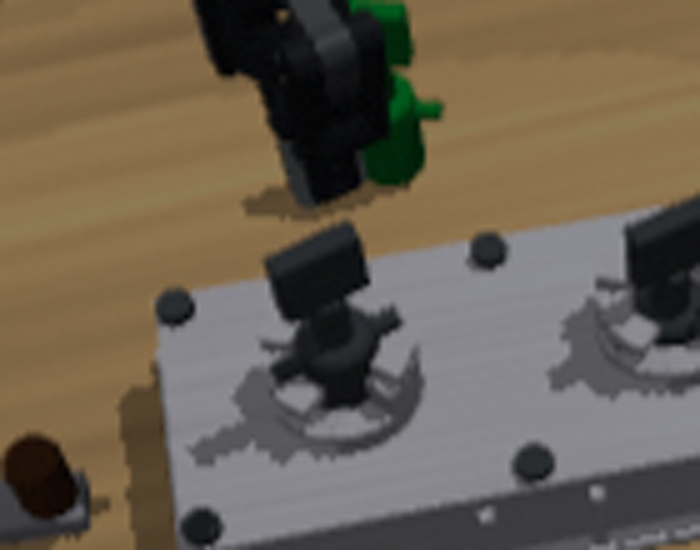

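The fingers stand in line above the wing (wing at about (244,219), fingertip at about (245,204)), so I'll go down.

```bash
python3 -m jog '{"translation":[[0,0,1],[0,0,2],[0,0,3],[0,0,3.7],[0,0,3.7]],"rotation":[[0,0,0],[0,0,0],[0,0,0],[0,0,0],[0,0,0]]}' 0.6 && python3 -m jog '{"translation":[[0,0,0],[0,0,0],[0,0,0],[0,0,0],[0,0,0]],"rotation":[[0,0,0],[0,0,0],[0,0,0],[0,0,0],[0,0,0]]}' 0; python3 -c "
from h import *
to((.5375,-.1125,.104),105)"
```

```text
time_s: 2.57
eef_pos: [0.5343, -0.1156, 0.1028]
tcp_rot: [-179.6, -0.2, 104.3]
contact_force: [0.1, -0.2, -1.3]
finger_gap: 0.0514
grip_force: 0.0
time_s: 2.98
eef_pos: [0.5383, -0.1153, 0.11]
tcp_rot: [179.8, 0.1, 104.5]
contact_force: [-0.2, -1.3, 5.2]
finger_gap: 0.0088
grip_force: 67.6
t 2.9833 trans [ 0.12 -0.    0.24] rz -0.11 F [-0.2 -1.3  5.2] M [-0.12  0.04  0.02] gap 0.0088 tcp [ 0.5383 -0.1153  0.11  ] [1.798e+02 1.000e-01 1.045e+02]
```

```bash
python3 -m jog '{"translation":[[0,0,0],[0,0,0],[0,0,0],[0,0,0],[0,0,0]],"rotation":[[0,0,-0.8],[0,0,-1.8],[0,0,-2.8],[0,0,-3.8],[0,0,-4.6]]}'; python3 -c "
from h import *
to((.5375,-.1125,.104),177)"
```

```text
time_s: 3.4
eef_pos: [0.5386, -0.1149, 0.11]
tcp_rot: [179.8, 0.2, 127.7]
contact_force: [0.5, -0.1, 6.1]
finger_gap: 0.0089
grip_force: 67.7
t 3.4 trans [0.1  0.02 0.24] rz -9.85 F [ 0.5 -0.1  6.1] M [ 0.15 -0.11 -0.09] gap 0.0089 tcp [ 0.5386 -0.1149  0.11  ] [179.8   0.2 127.7]
```

Forces are low, so I'll keep turning.

```bash
python3 -m jog '{"translation":[[0,0,0],[0,0,0],[0,0,0],[0,0,0],[0,0,0]],"rotation":[[0,0,-0.9],[0,0,-1.9],[0,0,-2.9],[0,0,-3.9],[0,0,-4.8]]}'; python3 -m jog '{"translation":[[0,0,0],[0,0,0],[0,0,0],[0,0,0],[0,0,0]],"rotation":[[0,0,-0.9],[0,0,-1.9],[0,0,-2.9],[0,0,-3.8],[0,0,-4.5]]}'; python3 -c "
from h import *
to((.5375,-.1125,.104),177)"
```

```text
time_s: 3.82
eef_pos: [0.5383, -0.1149, 0.1096]
tcp_rot: [179.9, 0.2, 151.7]
contact_force: [1.6, -0.3, 1.1]
finger_gap: 0.0088
grip_force: 66.9
time_s: 4.23
eef_pos: [0.5384, -0.114, 0.1081]
tcp_rot: [179.9, 0.2, 174.2]
contact_force: [3.8, 2.6, -1.2]
finger_gap: 0.0087
grip_force: 66.3
t 4.2333 trans [0.04 0.06 0.16] rz -0.55 F [ 3.8  2.6 -1.2] M [ 0.46 -0.87 -0.04] gap 0.0087 tcp [ 0.5384 -0.114   0.1081] [179.9   0.2 174.2]
```

```bash
python3 -m jog '{"translation":[[0,0,0.05],[0,0,0.1],[0,0,0.15],[0,0,0.2],[0,0,0.25]],"rotation":[[0,0,-0.1],[0,0,-0.2],[0,0,-0.3],[0,0,-0.4],[0,0,-0.4]]}'; python3 -c "
from h import *
to((.5375,-.1125,.104),177)"
```

```text
time_s: 4.65
eef_pos: [0.5386, -0.1142, 0.1023]
tcp_rot: [179.9, 0.2, 175.9]
contact_force: [4.8, 3.8, 1.9]
finger_gap: 0.0089
grip_force: 66.8
t 4.65 trans [ 0.05  0.06 -0.07] rz -0.21 F [4.8 3.8 1.9] M [ 0.61 -1.03 -0.02] gap 0.0089 tcp [ 0.5386 -0.1142  0.1023] [179.9   0.2 175.9]
```

```bash
python3 -m jog '{"translation":[[0,0,0.06],[0,0,0.12],[0,0,0.18],[0,0,0.24],[0,0,0.28]],"rotation":[[0,0,0],[0,0,0],[0,0,0],[0,0,0],[0,0,0]]}'; python3 -c "
from h import *
snap('scene','s4.png',(180,165,320,275),5)
to((.5375,-.1125,.096),177)"
```

```text
time_s: 5.07
eef_pos: [0.5387, -0.1142, 0.096]
tcp_rot: [180.0, 0.2, 175.9]
contact_force: [3.8, 3.6, 8.4]
finger_gap: 0.0091
grip_force: 68.1
t 5.1167 trans [0.05 0.07 0.  ] rz -0.22 F [4.8 4.  4.6] M [ 0.74 -0.82  0.05] gap 0.0088 tcp [ 0.5387 -0.1142  0.0961] [180.    0.2 175.9]
```

View pics/s4.png

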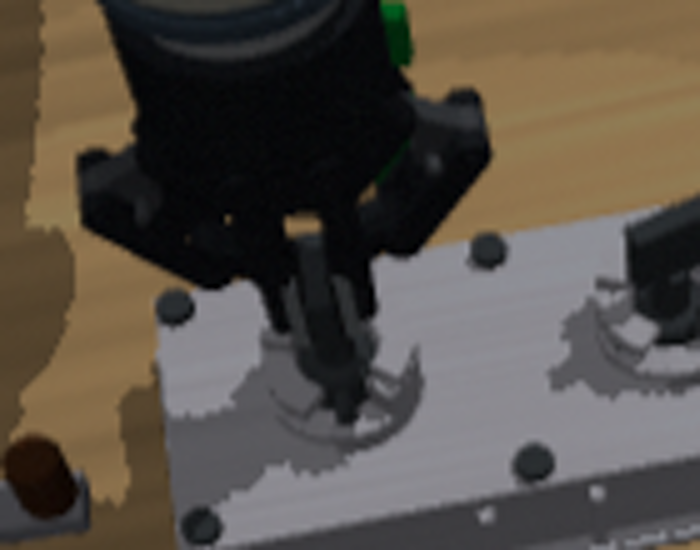

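The lug now lies in the gap, with the tool 14 mm lower and little force on it. I'll release briefly so the plug can settle, then regrip.

```bash
python3 -m jog '{"translation":[[0,0,0],[0,0,0],[0,0,0]],"rotation":[[0,0,0],[0,0,0],[0,0,0]]}' 0.35;  python3 -m jog '{"translation":[[0,0,0],[0,0,0],[0,0,0],[0,0,0],[0,0,0]],"rotation":[[0,0,0],[0,0,0],[0,0,0],[0,0,0],[0,0,0]]}' 0; python3 -m jog '{"translation":[[0,0,0],[0,0,0],[0,0,0],[0,0,0],[0,0,0]],"rotation":[[0,0,0.5],[0,0,1.1],[0,0,1.8],[0,0,2.4],[0,0,3]]}'; python3 -c "
from h import *
to((.5375,-.1125,.096),103)"
```

```text
time_s: 5.37
eef_pos: [0.5365, -0.1149, 0.0937]
tcp_rot: [-180.0, -0.1, 175.9]
contact_force: [-0.2, 0.7, -0.6]
finger_gap: 0.0296
grip_force: 0.0
time_s: 5.78
eef_pos: [0.537, -0.1146, 0.0939]
tcp_rot: [180.0, -0.0, 176.0]
contact_force: [0.4, 1.4, -1.6]
finger_gap: 0.0092
grip_force: 58.7
time_s: 6.2
eef_pos: [0.5372, -0.1148, 0.0939]
tcp_rot: [-180.0, -0.0, 160.8]
contact_force: [0.0, -0.1, -1.0]
finger_gap: 0.009
grip_force: 58.6
t 6.2 trans [ 0.02  0.09 -0.08] rz 11.56 F [ 0.  -0.1 -1. ] M [ 0.1  -0.09  0.04] gap 0.009 tcp [ 0.5372 -0.1148  0.0939] [-180.    -0.   160.8]
```

```bash
python3 -m jog '{"translation":[[0,0,0.02],[0,0,0.04],[0,0,0.06],[0,0,0.08],[0,0,0.095]],"rotation":[[0,0,0.9],[0,0,1.8],[0,0,2.7],[0,0,3.6],[0,0,4.5]]}'; python3 -c "
from h import *
to((.5375,-.1125,.096),103)"
```

```text
time_s: 6.62
eef_pos: [0.5375, -0.1148, 0.0921]
tcp_rot: [180.0, 0.0, 138.3]
contact_force: [-0.1, 0.9, 0.2]
finger_gap: 0.0093
grip_force: 58.8
t 6.6167 trans [ 0.06  0.07 -0.15] rz 7.05 F [-0.1  0.9  0.2] M [ 0.17 -0.05  0.02] gap 0.0093 tcp [ 0.5375 -0.1148  0.0921] [180.    0.  138.3]
```

```bash
python3 -m jog '{"translation":[[0,0,0.02],[0,0,0.04],[0,0,0.06],[0,0,0.08],[0,0,0.1]],"rotation":[[0,0,0.9],[0,0,1.8],[0,0,2.7],[0,0,3.6],[0,0,4.5]]}'; python3 -c "
from h import *
to((.5375,-.1125,.096),103)"
```

```text
time_s: 7.03
eef_pos: [0.5375, -0.1147, 0.0896]
tcp_rot: [180.0, 0.0, 115.8]
contact_force: [0.9, 0.6, -0.0]
finger_gap: 0.0095
grip_force: 58.7
t 7.0333 trans [ 0.08  0.04 -0.26] rz 2.55 F [ 0.9  0.6 -0. ] M [ 0.26 -0.1  -0.01] gap 0.0095 tcp [ 0.5375 -0.1147  0.0896] [180.    0.  115.8]
```

```bash
python3 -m jog '{"translation":[[0,0,0.02],[0,0,0.04],[0,0,0.05],[0,0,0.06],[0,0,0.06]],"rotation":[[0,0,0.6],[0,0,1.2],[0,0,1.8],[0,0,2.3],[0,0,2.6]]}'; python3 -c "
from h import *
to((.5375,-.1125,.096),103)"
```

```text
time_s: 7.45
eef_pos: [0.5375, -0.1146, 0.0881]
tcp_rot: [180.0, -0.0, 102.9]
contact_force: [-0.1, 0.9, 0.4]
finger_gap: 0.009
grip_force: 58.7
t 7.45 trans [ 0.08  0.02 -0.32] rz -0.03 F [-0.1  0.9  0.4] M [ 0.26 -0.15 -0.01] gap 0.009 tcp [ 0.5375 -0.1146  0.0881] [180.   -0.  102.9]
```

```bash
python3 -m jog '{"translation":[[0,0,0.01],[0,0,0.02],[0,0,0.02]],"rotation":[[0,0,0.2],[0,0,0.3],[0,0,0.3]]}'; python3 -m jog '{"translation":[[0,0,0],[0,0,0],[0,0,0],[0,0,0]],"rotation":[[0,0,0],[0,0,0],[0,0,0],[0,0,0]]}' 0.5;  python3 -m jog '{"translation":[[0,0,-0.5],[0,0,-1.5],[0,0,-2.5],[0,0,-3.7],[0,0,-5]],"rotation":[[0,0,0],[0,0,0],[0,0,0],[0,0,0],[0,0,0]]}'; python3 -m jog '{"translation":[[-1,0,0],[-2.5,0,0],[-4,0,0],[-4,0,0]],"rotation":[[0,0,0],[0,0,0],[0,0,0],[0,0,0]]}'; python3 -c "
from h import *
snap('scene','s5.png',(200,185,370,295),4)
to((.5375,-.1125,.096),103)"
```

```text
time_s: 7.7
eef_pos: [0.5376, -0.1147, 0.0879]
tcp_rot: [179.9, 0.0, 101.5]
contact_force: [-0.1, 1.4, 3.0]
finger_gap: 0.0091
grip_force: 59.0
time_s: 8.03
eef_pos: [0.5371, -0.1149, 0.0871]
tcp_rot: [-180.0, 0.0, 101.5]
contact_force: [-0.0, -0.0, -0.5]
finger_gap: 0.0426
grip_force: 0.0
time_s: 8.45
eef_pos: [0.5367, -0.1147, 0.2138]
tcp_rot: [-179.9, -0.0, 101.5]
contact_force: [1.2, -0.7, -0.4]
finger_gap: 0.0428
grip_force: 0.0
time_s: 8.78
eef_pos: [0.5572, -0.2183, 0.2123]
tcp_rot: [-179.9, 0.2, 101.2]
contact_force: [0.8, 0.0, -0.1]
finger_gap: 0.0428
grip_force: 0.0
t 8.8333 trans [4.2  0.04 4.65] rz -0.35 F [ 1.   0.7 -0.3] M [ 0.01 -0.01  0.05] gap 0.0425 tcp [ 0.557  -0.2157  0.2124] [-179.9    0.   101.3]
```

View pics/s5.png

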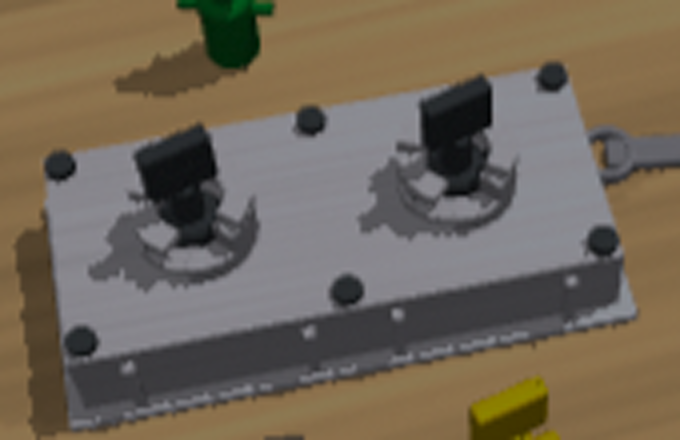

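The driven plug, with its wing near (244,226), now sits as low as the home plug and is turned the same way. The gripper is clear of everything.

```bash
python3 -c "
from bench import arm
print(arm.finish_job())"
```

```text
the job is handed in; nothing more can be done
None
```

I turned the proud plug back until it dropped into the thread start, screwed it home and released it, then handed in the job after about 9 s of robot time; the hand-in gave no verdict, but in the last picture it sits level with the home plug.

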